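Clamp a battery in the cam test rig

TASK

Stand the loose nine-volt block battery upright in the nest of the cam test rig, then turn the crank counter-clockwise until the plunger's roller rests on the cam's flat, so that the pad holds the battery by itself, and let go. The cam sits on its shaft at an angle you cannot rely on, so feel for the flat: never drive the roller up the steep lobe behind it, which would crush the battery.

Things in the scene. Friction and masses are not known exactly. Their poses are not given: they have to be found in the camera images.
- nine_volt: nine-volt block battery, dark case with an orange band, the only one standing loose on the desk on the robot's right, two terminals up; 16 x 26 x 46 mm along its own x, y, z (48 with terminals), about 45 g; A clear box with a raised lid (top 170 mm above the desk) stands between it and the rig. Origin at the centre of its underside, z up.
- cam_rig: fixed aluminium test rig on the desk ahead and to the left, base plate 176 x 84 x 8 mm; origin on the vertical camshaft axis at desk level, x along the plunger from the camshaft towards the nest, z up. The crank sits on top of the shaft: a flat arm, top 58 mm above the desk, with an upright handle 55 mm from the axis. Nothing but the shaft's end (65 mm) and the handle is higher than 60 mm.
- nest (a point): centre of the nest floor (8 mm above the desk), where the middle of the battery's underside belongs; axes as the rig. 21 mm wide (rig y) between two cheeks 14 mm high, 5 mm thick; 32 mm long (rig x) from the retracted pad to an end wall 34 mm high. So the battery's 26 mm side lies along rig x, either way round. The nest is open above.
- camshaft (a point): point on the camshaft axis, 32 mm above the desk, at the middle of the steel cam (12 mm thick, radius 26 mm on its base circle, 44 mm at the lobe). The cam turns with the crank, but is clamped on the shaft at an angle that differs every time by up to 1.1 rad either way.
- guide (a point): top of the plunger's guide block, 50 mm above the desk, 62 mm from the shaft axis. The plunger slides in it along rig x; a roller of 8 mm radius on its near end is pressed on the cam by a spring (14 N retracted, 23 N on the flat).
- crank_handle: upright round black handle of the crank, 16 mm diameter, 40 mm tall (60 to 100 mm above the desk), spins freely on its pin; origin at its centre, 80 mm above the desk, z up. Push on it during turning: under 2 N on the base circle, growing to about 5 to 11 N on the ramp, pulling forward after the corner, 10 N and more on the lobe.
- crank (a joint): crank angle, rad, grows counter-clockwise from above; starts at 0 to 0.25, range -0.1 to 4.0. At q the handle lies in direction 0.6 + q from rig x about the shaft. In turn come: base circle, rising ramp (about 0.7 rad), a corner, the flat, a steep lobe. The flat's middle is between q = 1.2 and 3.4. Let go on the ramp it is driven back; let go within 0.15 rad of the flat's middle it settles there.
- plunger (a joint): travel of the plunger towards the nest, m: 0 with the roller on the base circle, about 0.009 in the middle of the flat (a straight face, in which the roller settles as in a shallow detent), about 0.010 on the corner before it, more (to 0.017) on the steep lobe behind it.
- pad: rubber disc of 20 mm on the plunger's tip, centre 24 mm above the nest floor, sprung; holds the battery against the end wall with about 5 to 7 N when the roller is in the flat; bottoms out, squeezing hard, at 11.5 mm plunger travel. Its origin is not on the disc but 87 mm behind its face (on the camshaft axis when retracted) and moves with it.

How it is judged:
By the outcome, as a careful person would: the job done as asked, in the order asked, and still so for the second after the job is handed in, with the robot touching nothing.
It also fails if it takes over 72 s, if anything falls off the work surface, if the arm or the gripper's body presses on something with over 40 N, if the wrist force passes 120 N, or if a joint passes its speed limit or range.

ROBOT

A 7-joint arm with a two-finger parallel gripper is mounted at the origin on a cart in front of the work surface, level with it; the furniture and walls round the work are solid. World frame = base frame: x ahead of the robot, y to its left, z up, the work surface at z = 0. Lengths are in m, angles in rad, forces in N, time in s.
With the tool pointing down it reaches from about 0.4 to 0.85 m from the base axis. Payload 10.4 kg.
Tool frame: the origin (TCP) lies on the centre line of the jaws, within the pads' length; the fingertips stand 11 mm ahead of it and the grasp point (between the pads) lies 8 mm behind it (tip_reach is the distance from the TCP to the fingertips, in m); z points along the fingers, y is the line along which they close (so a half turn about z gives the same grasp; the last joint's range is limited). The gripper opens to 85 mm and grips with 20 to 120 N. Pads are 22 mm wide; open, the fingers measure 114 mm over their backs; the gripper's body (76 mm by 85 mm) begins 54 mm behind the grasp point. The pads swing forward as they close: fully open they stand 13 mm farther back than shut.
Start: joints at [1.11, 0.332, -0.065, 1.46, 0.022, 1.35, -0.088], TCP at [0.265, -0.566, 0.242] pointing down, gripper open.
Joint ranges: [-2.6, 2.6], [-0.5, 2.12], [-1.47, 1.34], [0.16, 2.42], [-1.27, 4.41], [0.06, 2.06], [-2.6, 2.6]. Speed limits (rad/s): [2.22, 2.22, 2.79, 2.79, 3.14, 3.14, 3.14].

INTERFACE

Orientations are given as a unit quaternion [x, y, z, w].
In Python, from workcell import get_obs, camera, hand_in, tip_reach gives the robot as it stands. The module is installed in compiled form; this text tells all that it offers.
- The arm moves only by the tool move_arm, never from a script. Its argument "plan" is a list of rows, each an object with "delta_pos": the shift along the tool's x, y, z in fractions of the full range, 1 being 0.5 m, a list of three; "turn": the turn, a rotation vector about the tool's x, y, z in parts of the range, where 1.0 means 4 rad, a list of three; "fingers": the closure, from 0 (fully open) to 1 (shut). A call has 1 to 12 rows; each row is the pose to reach, as a shift and turn from the pose commanded when the call began, along the tool's axes at that moment; what a row does not reach only later rows make up. A row lasts 1/8 s, in which the tool goes at most 62.5 mm and 10.7 degrees, less where a joint would pass 70% of its speed; a pose out of reach is approached as far as the arm can. No shift or turn number may pass 1 either way. A call with a gripper value outside its range is refused whole. The fingers move at their own pace and stop on an object; "force" is the grip in N (left out, the last holds). Time passes only in rows, so rows that repeat a pose let the fingers close. It gives the time, the measured TCP pose, the force, the opening and the grip force at its end, in the units of the state.
- get_obs(): the state, without advancing time (a new reading comes with each control period).
- camera(name): name is "scene" or "top" or "wrist"; returns a dict with "color" (384x512x3 uint8, red, green, blue), "range_z" (384x512 float32, m along the optical axis (not along the pixel's ray), 0 where there is no reading), "fx", "fy", "cx", "cy" (pixels), "k1" (the pictures are not rectified: a ray, as slopes to the right and down, at radius r is drawn at 1 + k1 r^2 times it, then the intrinsics apply), "R" (3x3) and "t" (3): a world point X has camera coordinates R X + t; the wrist camera has in their place "tool_from_camera" (4x4, takes a point from camera to tool coordinates, whose origin is the TCP and whose axes are the flange's). Camera axes: x right, y down, z forward; pixel columns grow to the right and rows downward; lengths in m; the calibration is good to about 2 mm. A picture is of the moment at which its call begins: read the wrist's pose just before it.
- hand_in(): hands the job in; it is judged then, once.
The state is a dict: "clock": time; "joint_pos": joint angles; "joint_velocities": joint speeds; "tau": joint torques, N m; "position": TCP position; "ee_rot": TCP orientation; "ft_force": force on the tool from outside, world axes, zero at the start; "torque": the same for the moment, N m; "grip_width": opening from 0.0 (shut) to 1.0 (fully open); "grasp_force": force on a finger pad.
Only numpy, scipy, OpenCV 4.12 (cv2) and the standard library are available. Lean on these libraries where they do the work, as an engineer would, in place of code of your own. Each camera call takes 0.05 s, during which the arm holds its last target. There are 200 camera calls.

## Working session

There is one attempt and no reset: what is moved stays moved. The work goes in short steps, Python scripts to look and compute and a tool call to move; the robot and the scene stay as the last step left them, time stands still between calls to the robot, and variables do not carry over. Pictures are saved under pics/ and viewed, at most 10 in all, crops included, and the job is handed in when it is done.

Besides the shell and the picture viewer there is one more tool, called after "Request:" as name(argument=value, ...), one argument or row to a line, values as JSON. move_arm: Moves the arm, as the interface text tells. Its arguments: {"type":"object","properties":{"plan":{"type":"array","items":{"type":"object","properties":{"delta_pos":{"type":"array","items":{"type":"number"}},"turn":{"type":"array","items":{"type":"number"}},"fingers":{"type":"number"}}}},"force":{"type":"number"}},"required":["plan"]}

```bash
mkdir -p pics
cat > h.py <<'E'
import numpy as np, cv2
from workcell import get_obs, camera, hand_in, tip_reach
from scipy.spatial.transform import Rotation as Rot
def cam_pose(c, obs=None):
    """returns Rwc, origin (world)"""
    if 'R' in c: R=np.array(c['R']); return R.T, -R.T@np.array(c['t'])
    T=np.array(c['tool_from_camera']); Rt=Rot.from_quat(obs['ee_rot']).as_matrix()
    return Rt@T[:3,:3], Rt@T[:3,3]+np.array(obs['position'])
def slopes(c,uv):
    uv=np.atleast_2d(np.asarray(uv,float))
    K=np.array([[c['fx'],0,c['cx']],[0,c['fy'],c['cy']],[0,0,1]])
    return cv2.undistortPointsIter(uv[:,None],K,np.array([c['k1'],0,0,0.]),None,None,(3,50,1e-10))[:,0]
def rays(c,uv,obs=None):
    s=slopes(c,uv); R,o=cam_pose(c,obs)
    return o,(np.c_[s,np.ones(len(s))])@R.T
def on_plane(c,uv,z,obs=None):
    o,d=rays(c,uv,obs); return o+d*((z-o[2])/d[:,2])[:,None]
def cloud(c,obs=None):
    h,w=c['range_z'].shape; v,u=np.mgrid[:h,:w]
    s=slopes(c,np.c_[u.ravel(),v.ravel()]); R,o=cam_pose(c,obs)
    P=o+(np.c_[s,np.ones(len(s))]*c['range_z'].ravel()[:,None])@R.T
    P[c['range_z'].ravel()==0]=np.nan
    return P.reshape(h,w,3)
def tri(o1,d1,o2,d2):
    A=np.c_[d1,-d2]; s=np.linalg.lstsq(A,o2-o1,rcond=None)[0]
    return (o1+d1*s[0]+o2+d2*s[1])/2, np.linalg.norm(o1+d1*s[0]-o2-d2*s[1])
def save(n,img): cv2.imwrite('pics/'+n,img[:,:,::-1])
E
python3 - <<'E'
from h import *
import pickle
o=get_obs(); print(o, tip_reach)
D={}
for n in ['scene','top','wrist']:
    c=camera(n); D[n]=c
    R,t=cam_pose(c,o); print(n,c['fx'],c['cx'],c['cy'],c['k1'],t.round(3),R[:,2].round(3))
pickle.dump((o,D),open('d0.pkl','wb'))
a=np.vstack([D['scene']['color']]); save('s.png',cv2.resize(a,(800,600))); save('t.png',cv2.resize(D['top']['color'],(800,600)))
E
```

```text
{'clock': 0.0, 'joint_pos': array([ 1.11039675,  0.33289238, -0.06470065,  1.46097267,  0.02159446,
        1.34990113, -0.08849635]), 'joint_velocities': array([ 0.0013451 , -0.0011722 ,  0.0003327 , -0.00071516,  0.00019599,
       -0.00170075,  0.00079937]), 'tau': array([ 6.19480270e-04, -6.25455523e+01,  4.95471689e-02, -3.91601443e+01,
        1.61483197e-02,  9.90506349e-03, -8.43458952e-05]), 'position': array([ 0.26480513, -0.56571605,  0.24148815]), 'ee_rot': array([ 9.76134010e-01,  2.17167788e-01, -1.91529789e-04, -7.13857699e-04]), 'ft_force': array([-0.72175379,  0.07405037,  0.40376119]), 'torque': array([ 0.00772488, -0.01839971,  0.00247082]), 'grasp_force': 0.0, 'grip_width': 1.001995868939355} 0.011
scene 400.5777573168658 251.04209079914045 191.61237352466588 0.02538019321092423 [-0.15   0.452  0.725] [ 0.631 -0.381 -0.675]
top 434.80998969393704 255.1152816007513 194.90649259511724 -0.009513841967232685 [0.315 0.065 1.253] [ 0.144  0.004 -0.99 ]
wrist 300.54159621895747 252.14543895517164 194.9466089503452 -0.02958434741348284 [ 0.337 -0.532  0.373] [-0.286 -0.132 -0.949]
```

View pics/t.png

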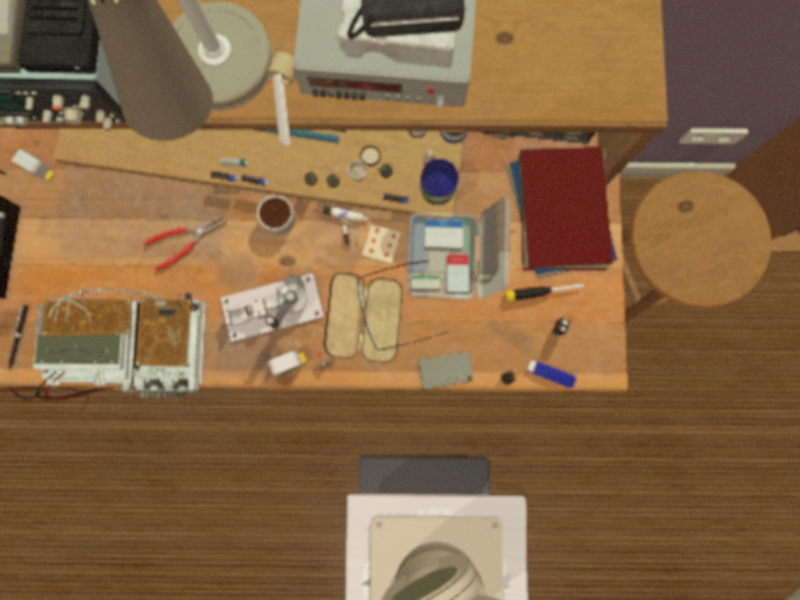

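View pics/s.png

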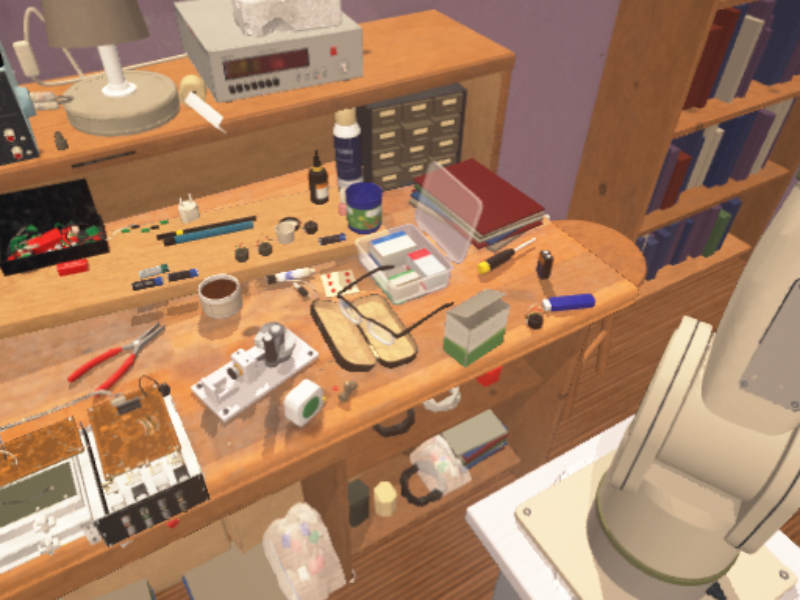

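The top view shows the rig plate centred at (272,307), the camshaft near (290,290), the nest side on the left, and the battery at (562,326). In the scene view the battery is at (545,264) and the rig at (258,370). Next I'll measure them.

Run:
```python
from h import *
import pickle
o,D=pickle.load(open('d0.pkl','rb'))
T,S=D['top'],D['scene']
PT,PS=cloud(T),cloud(S)
def crop(c,u0,u1,v0,v1,w,h): return cv2.resize(c['color'][v0:v1,u0:u1],(w,h),interpolation=cv2.INTER_CUBIC)
a=np.hstack([crop(T,136,212,170,227,400,300),crop(T,340,380,194,224,400,300)])
b=np.hstack([crop(S,116,212,196,268,400,300),crop(S,328,368,153,183,400,300)])
save('c1.png',np.vstack([a,b]))
# battery clouds
for n,P,(u0,u1,v0,v1) in [('top',PT,(340,380,194,224)),('scene',PS,(328,368,153,183))]:
    Q=P[v0:v1,u0:u1]; m=Q[:,:,2]>0.02; q=Q[m]; print(n,m.sum(),np.nanmean(q,0).round(4),np.nanmax(q[:,2]).round(4), 'desk',np.nanmedian(Q[~m],0).round(4))
    t=q[q[:,2]>0.040]; print(len(t),t.mean(0).round(4) if len(t) else '')
    if len(t)>5: print(cv2.minAreaRect(t[:,:2].astype(np.float32)))
# rig plate
C=D['top']['color'].astype(int)
Q=PT[165:232,130:215]; 
for lo,hi in [(.004,.013),(.013,.03),(.03,.056),(.056,.07),(.07,.12)]:
    m=(Q[:,:,2]>lo)&(Q[:,:,2]<hi); q=Q[m]
    print(lo,hi,m.sum(), q.mean(0).round(4) if m.sum() else '', cv2.minAreaRect(q[:,:2].astype(np.float32)) if m.sum()>4 else '')
```

```text
top 76 [ 0.4565 -0.2248  0.0429] 0.0534 desk [ 0.4589 -0.2326  0.0015]
60 [ 0.4573 -0.2258  0.0468]
((0.4574555456638336, -0.22596332430839539), (0.016836941242218018, 0.02584860287606716), 68.04159545898438)
scene 103 [ 0.4501 -0.2233  0.0364] 0.0489 desk [ 0.4794 -0.2485 -0.0012]
46 [ 0.4517 -0.2251  0.0444]
((0.4537481665611267, -0.22653047740459442), (0.017404140904545784, 0.029869792982935905), 65.0887222290039)
0.004 0.013 1578 [0.4871 0.313  0.0077] ((0.48645490407943726, 0.3126629889011383), (0.19375938177108765, 0.24674682319164276), 0.45762357115745544)
0.013 0.03 224 [0.4712 0.3008 0.019 ] ((0.46732863783836365, 0.3070850968360901), (0.16090868413448334, 0.24331949651241302), 1.3746552467346191)
0.03 0.056 850 [0.4782 0.2567 0.0424] ((0.46672436594963074, 0.2839943468570709), (0.1600768119096756, 0.20030422508716583), 1.043468952178955)
0.056 0.07 156 [0.4828 0.2674 0.061 ] ((0.4588942229747772, 0.24569717049598694), (0.11628786474466324, 0.137547567486763), 15.368042945861816)
0.07 0.12 46 [0.4554 0.2864 0.0964] ((0.47607094049453735, 0.28245601058006287), (0.017164384946227074, 0.05980757623910904), 71.69190216064453)
```

View pics/c1.png

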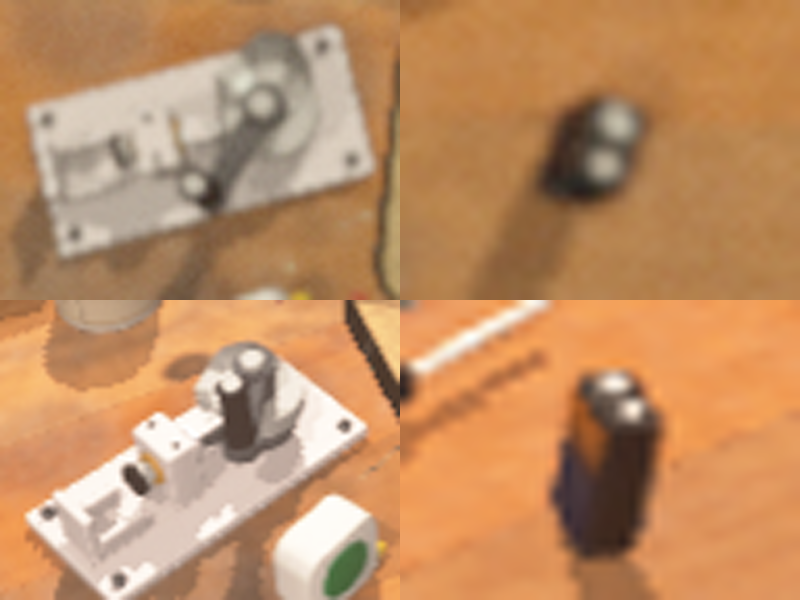

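The crops show the battery standing upright, with terminals near (615,115) and (605,165) in the upper-right crop. The rig's plate, nest cheeks, guide and crank handle are all visible in the left crops. I'll work out the first move.

```bash
cat >> h.py <<'E'
def target(pos,ydeg,obs=None):
    """print delta for tool pointing down, tool y axis at world angle ydeg"""
    obs=obs or get_obs(); R=Rot.from_quat(obs['ee_rot']); a=np.radians(ydeg)
    y=np.array([np.cos(a),np.sin(a),0]); z=np.array([0,0,-1.]); x=np.cross(y,z)
    W=Rot.from_matrix(np.c_[x,y,z])
    print('delta',R.inv().apply(np.array(pos)-obs['position']).round(4),'turn',(R.inv()*W).as_rotvec().round(4))
def yaw(obs):
    y=Rot.from_quat(obs['ee_rot']).as_matrix()[:,1]; return np.degrees(np.arctan2(y[1],y[0]))
E
python3 - <<'E'
from h import *
import pickle
o,D=pickle.load(open('d0.pkl','rb'));T=D['top'];S=D['scene']
target([0.456,-0.226,0.19],68,o)
h=np.array([[47,120],[322,46],[75,233],[350,160]])*[76/400,57/300]+[136,170]-0.4
p=on_plane(T,h,.008); print(p.round(4),p.mean(0).round(4))
d=(p[0]+p[2]-p[1]-p[3]); print('rigx deg',np.degrees(np.arctan2(d[1],d[0])))
# handle top, shaft top by two views
def nat(c,p,u0,v0,su,sv): return np.array(p)*[su,sv]+[u0,v0]-0.4
for nm,pt,ps in [('handle',(196,186),(231,83)),('shaft',(263,102),(252,57))]:
    o1,d1=rays(T,nat(T,pt,136,170,.19,.19)); o2,d2=rays(S,nat(S,ps,116,196,.24,.24))
    print(nm,tri(o1,d1[0],o2,d2[0]))
o1,d1=rays(T,nat(T,(610,140),300,194,.1,.1)); o2,d2=rays(S,nat(S,(622-400,97),328,153,.1,.1)); print(tri(o1,d1[0],o2,d2[0]))
E
```

```text
delta [ 0.3172 -0.2265  0.0518] turn [-8.0000e-04 -1.7000e-03 -2.3198e+00]
[[0.5007 0.3898 0.008 ]
 [0.5434 0.2393 0.008 ]
 [0.4384 0.3716 0.008 ]
 [0.4799 0.2221 0.008 ]] [0.4906 0.3057 0.008 ]
rigx deg 105.69531688726514
handle (array([0.45370455, 0.28834239, 0.09973126]), np.float64(0.0003040478080510158))
shaft (array([0.50278074, 0.26131319, 0.06282462]), np.float64(0.0013266579054427533))
(array([ 0.4566855 , -0.22784776,  0.04328876]), np.float64(0.002739780049524535))
```

The rows are not in the units I measure in: shifts go in shares of 0.5 m and turns go in shares of 4 rad. I convert before sending: 0.317 m / 0.5 = 0.634, -0.2265 m / 0.5 = -0.453, -2.32 rad / 4 = -0.58.

Request:
move_arm(
  plan=[
    {"delta_pos": [0.08, -0.06, -0.04], "turn": [0, 0, -0.045], "fingers": 0.3},
    {"delta_pos": [0.634, -0.453, 0.06], "turn": [0, 0, -0.58], "fingers": 0.3},
    {"delta_pos": [0.634, -0.453, 0.104], "turn": [0, 0, -0.58], "fingers": 0.3},
    {"delta_pos": [0.634, -0.453, 0.104], "turn": [0, 0, -0.58], "fingers": 0.3},
    {"delta_pos": [0.634, -0.453, 0.104], "turn": [0, 0, -0.58], "fingers": 0.3},
    {"delta_pos": [0.634, -0.453, 0.104], "turn": [0, 0, -0.58], "fingers": 0.3},
    {"delta_pos": [0.634, -0.453, 0.104], "turn": [0, 0, -0.58], "fingers": 0.3},
    {"delta_pos": [0.634, -0.453, 0.104], "turn": [0, 0, -0.58], "fingers": 0.3},
    {"delta_pos": [0.634, -0.453, 0.104], "turn": [0, 0, -0.58], "fingers": 0.3},
    {"delta_pos": [0.634, -0.453, 0.104], "turn": [0, 0, -0.58], "fingers": 0.3},
    {"delta_pos": [0.634, -0.453, 0.104], "turn": [0, 0, -0.58], "fingers": 0.3},
    {"delta_pos": [0.634, -0.453, 0.104], "turn": [0, 0, -0.58], "fingers": 0.3},
  ],
)

```text
clock: 1.65
position: [0.4559, -0.2265, 0.1901]
ee_rot: [0.226, 0.974, 0.0, -0.0]
ft_force: [0.0, 0.0, 0.2]
grip_width: 0.703
grasp_force: 0.0
```

Run:
```python
from h import *
import pickle
o=get_obs(); c=camera('wrist'); pickle.dump((o,c),open('w1.pkl','wb'))
print(o['position'],yaw(o),o['joint_pos'].round(2))
P=cloud(c,o)
m=(P[:,:,2]>.03)&(P[:,:,2]<.06)&(np.hypot(P[:,:,0]-.456,P[:,:,1]+.226)<.04)
q=P[m]; print(m.sum(),q.mean(0).round(4)); 
t=q[q[:,2]>.040]; print(np.percentile(t[:,2],[5,50,95]).round(4),cv2.minAreaRect(t[:,:2].astype(np.float32)))
v,u=np.where(m); print(u.min(),u.max(),v.min(),v.max())
save('w1.png',cv2.resize(c['color'],(800,600)))
```

```text
[ 0.45590249 -0.22648318  0.19011813] 63.92441102789619 [ 0.86  0.15 -0.53  1.81  0.08  1.2   1.42]
500 [ 0.451  -0.2248  0.0451]
[0.0443 0.0458 0.0488] ((0.45251691341400146, -0.22537624835968018), (0.01646636426448822, 0.025489449501037598), 70.8498306274414)
243 262 165 195
```

View pics/w1.png

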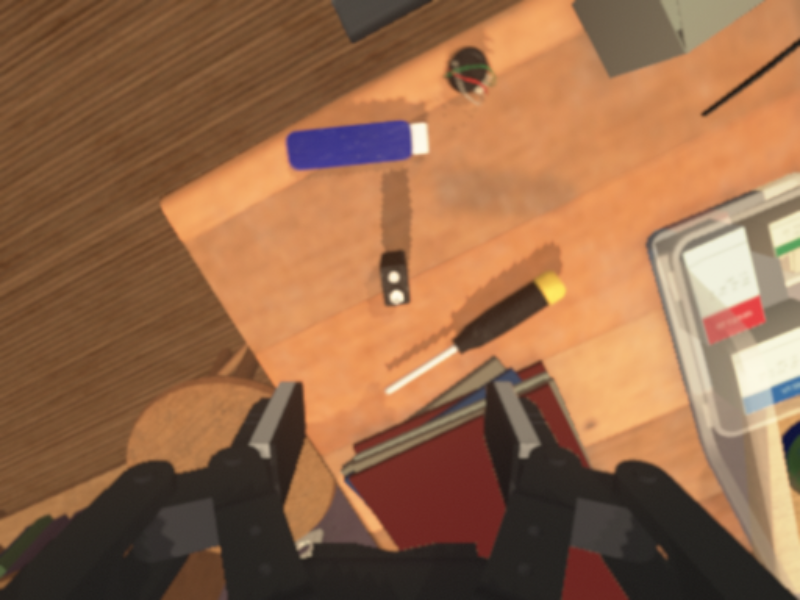

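The wrist view shows the battery with its terminals at (394,277) and (397,297). The screwdriver and marker are well clear of the finger paths.

Run:
```python
from h import *
import pickle
o,c=pickle.load(open('w1.pkl','rb')); T=pickle.load(open('d0.pkl','rb'))[1]['top']
t=on_plane(c,np.array([[252.1,177.2],[253.9,189.9]]),.048,o); d=t[1]-t[0]
print(t.round(4),t.mean(0).round(4),np.linalg.norm(d),np.degrees(np.arctan2(d[1],d[0])))
t2=on_plane(T,np.array([[361.1,205.1],[360.1,210.1]]),.048); print('top',t2.mean(0).round(4))
o1,d1=rays(c,[[253,183.5]],o);o2,d2=rays(T,[[360.6,207.6]]); print(tri(o1,d1[0],o2,d2[0]))
# dark-mask edges of top face at z=.046 by wrist
g=cv2.cvtColor(c['color'],cv2.COLOR_RGB2GRAY)
x=get_obs(); 
for X in ([.4535,-.2255],): target([*X,.031],71,x); target([*X,.1],71,x)
```

```text
[[ 0.4474 -0.2237  0.048 ]
 [ 0.4594 -0.2276  0.048 ]] [ 0.4534 -0.2256  0.048 ] 0.012646404674843167 -18.304581792362786
top [ 0.4571 -0.2257  0.048 ]
(array([ 0.45812246, -0.22845905,  0.03259202]), np.float64(0.0023820493508637814))
delta [ 2.600e-03 -1.000e-04  1.591e-01] turn [-0.     -0.0003 -0.1138]
delta [ 0.0026 -0.0002  0.0901] turn [-0.     -0.0003 -0.1138]
```

Converted, 0.159 m / 0.5 = 0.318, 0.0026 m / 0.5 = 0.0052, -0.116 rad / 4 = -0.029.

Request:
move_arm(
  plan=[
    {"delta_pos": [0.0052, 0, 0.1], "turn": [0, 0, -0.029], "fingers": 0.5},
    {"delta_pos": [0.0052, 0, 0.18], "turn": [0, 0, -0.029], "fingers": 0.5},
    {"delta_pos": [0.0052, 0, 0.25], "turn": [0, 0, -0.029], "fingers": 0.5},
    {"delta_pos": [0.0052, 0, 0.29], "turn": [0, 0, -0.029], "fingers": 0.5},
    {"delta_pos": [0.0052, 0, 0.318], "turn": [0, 0, -0.029], "fingers": 0.5},
    {"delta_pos": [0.0052, 0, 0.318], "turn": [0, 0, -0.029], "fingers": 0.5},
    {"delta_pos": [0.0052, 0, 0.318], "turn": [0, 0, -0.029], "fingers": 1},
    {"delta_pos": [0.0052, 0, 0.318], "turn": [0, 0, -0.029], "fingers": 1},
    {"delta_pos": [0.0052, 0, 0.318], "turn": [0, 0, -0.029], "fingers": 1},
    {"delta_pos": [0.0052, 0, 0.318], "turn": [0, 0, -0.029], "fingers": 1},
    {"delta_pos": [0.0052, 0, 0.318], "turn": [0, 0, -0.029], "fingers": 1},
  ],
  force=30,
)

```text
clock: 3.08
position: [0.4544, -0.2257, 0.0323]
ee_rot: [0.172, 0.985, -0.0, 0.001]
ft_force: [-0.1, -0.1, 6.3]
grip_width: 0.188
grasp_force: 31.2
```

Run:
```python
from h import *
o=get_obs(); print(yaw(o))
n=np.array([.4749,.3605])-.02*np.array([-.2706,.9627])
target([o['position'][0],o['position'][1],.28],71,o)
target([.44,.1,.28],40,o); target([*n,.28],15.7,o); target([*n,.18],15.7,o)
```

```text
70.20515761328686
delta [-4.000e-04 -1.000e-04 -2.477e-01] turn [-0.0005  0.0017 -0.0139]
delta [ 0.1235  0.3015 -0.2481] turn [-0.      0.0018  0.5272]
delta [ 0.1672  0.5421 -0.2482] turn [4.000e-04 1.800e-03 9.513e-01]
delta [ 0.1674  0.5422 -0.1482] turn [4.000e-04 1.800e-03 9.513e-01]
```

Converted, 0.29 m / 0.5 = 0.58, -0.02 m / 0.5 = -0.04, 0.28 rad / 4 = 0.07.

Request:
move_arm(
  plan=[
    {"delta_pos": [0, 0, -0.04], "turn": [0, 0, 0], "fingers": 1},
    {"delta_pos": [0, 0, -0.12], "turn": [0, 0, 0], "fingers": 1},
    {"delta_pos": [0, 0, -0.22], "turn": [0, 0, 0], "fingers": 1},
    {"delta_pos": [0, 0, -0.32], "turn": [0, 0, 0], "fingers": 1},
    {"delta_pos": [0, 0, -0.42], "turn": [0, 0, 0], "fingers": 1},
    {"delta_pos": [0, 0, -0.496], "turn": [0, 0, 0], "fingers": 1},
    {"delta_pos": [0.024, 0.08, -0.496], "turn": [0, 0, 0.02], "fingers": 1},
    {"delta_pos": [0.06, 0.18, -0.496], "turn": [0, 0, 0.045], "fingers": 1},
    {"delta_pos": [0.1, 0.28, -0.496], "turn": [0, 0, 0.07], "fingers": 1},
    {"delta_pos": [0.14, 0.38, -0.496], "turn": [0, 0, 0.095], "fingers": 1},
    {"delta_pos": [0.18, 0.48, -0.496], "turn": [0, 0, 0.12], "fingers": 1},
    {"delta_pos": [0.214, 0.58, -0.496], "turn": [0, 0, 0.145], "fingers": 1},
  ],
)

```text
clock: 4.58
position: [0.4507, 0.0854, 0.2796]
ee_rot: [0.448, 0.894, -0.0, 0.001]
ft_force: [0.5, -0.8, -0.9]
grip_width: 0.185
grasp_force: 30.3
```

Run:
```python
from h import *
o=get_obs(); print(yaw(o),o['grip_width'],o['grasp_force'],o['joint_pos'].round(2))
n=np.array([.4749,.3605])-.02*np.array([-.2706,.9627])
target([*n,.28],15.7,o); target([*n,.18],15.7,o)
```

```text
36.78377259170037 0.1848208353090407 30.30438780784607 [ 0.6  -0.02 -0.86  1.78 -0.02  1.37  0.39]
delta [ 0.1872  0.1769 -0.0007] turn [3.00e-04 1.40e-03 3.68e-01]
delta [0.1873 0.1769 0.0993] turn [3.00e-04 1.40e-03 3.68e-01]
```

Converted, 0.187 m / 0.5 = 0.374, 0.177 m / 0.5 = 0.354, 0.368 rad / 4 = 0.092.

Request:
move_arm(
  plan=[
    {"delta_pos": [0.07, 0.066, 0], "turn": [0, 0, 0.02], "fingers": 1},
    {"delta_pos": [0.15, 0.14, 0], "turn": [0, 0, 0.0425], "fingers": 1},
    {"delta_pos": [0.23, 0.216, 0.02], "turn": [0, 0, 0.065], "fingers": 1},
    {"delta_pos": [0.3, 0.284, 0.06], "turn": [0, 0, 0.085], "fingers": 1},
    {"delta_pos": [0.35, 0.33, 0.12], "turn": [0, 0, 0.092], "fingers": 1},
    {"delta_pos": [0.374, 0.354, 0.18], "turn": [0, 0, 0.092], "fingers": 1},
    {"delta_pos": [0.374, 0.354, 0.198], "turn": [0, 0, 0.092], "fingers": 1},
    {"delta_pos": [0.374, 0.354, 0.198], "turn": [0, 0, 0.092], "fingers": 1},
    {"delta_pos": [0.374, 0.354, 0.198], "turn": [0, 0, 0.092], "fingers": 1},
  ],
)

```text
clock: 5.7
position: [0.4809, 0.3389, 0.1817]
ee_rot: [0.603, 0.798, 0.001, 0.001]
ft_force: [-0.6, 0.2, -0.2]
grip_width: 0.189
grasp_force: 30.3
```

Run:
```python
from h import *
import pickle
o=get_obs(); c=camera('wrist'); T=camera('top'); pickle.dump((o,c,T),open('w2.pkl','wb'))
print(o['position'],yaw(o),o['joint_pos'].round(2))
save('w2.png',cv2.resize(c['color'],(800,600)))
```

```text
[0.48094288 0.3389115  0.18170058] 15.813738086156858 [ 0.05  0.45 -0.95  1.6   0.38  1.28 -0.69]
```

View pics/w2.png

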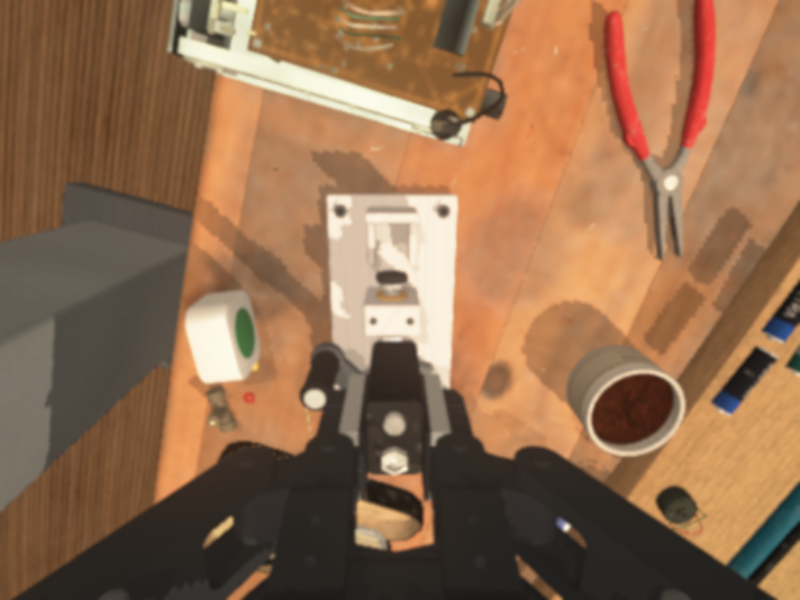

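The wrist view shows the rig straight ahead: nest around (391,243), pad at (391,277), plate top edge at row 197, and the held battery at (393,400). I'll zoom in on it.

Run:
```python
from h import *
import pickle
o,c,T=pickle.load(open('w2.pkl','rb'))
im=cv2.resize(c['color'][115:240,190:310],None,fx=4.8,fy=4.8,interpolation=cv2.INTER_CUBIC)
save('w2c.png',im); print(im.shape)
P=cloud(c,o); x=Rot.from_quat(o['ee_rot']).as_matrix()
Q=(P-o['position'])@x
# depth profile along column 250 & rows
for v in range(120,214,4): print(v,[tuple((1000*Q[v,u,[0,1]]).round(0).astype(int))+(int(1000*P[v,u,2]),) for u in (231,236,243,250,257,264,270)])
```

```text
(600, 576, 3)
120 [(np.int64(57), np.int64(-23), 0), (np.int64(57), np.int64(-18), 0), (np.int64(57), np.int64(-11), 1), (np.int64(57), np.int64(-4), 0), (np.int64(57), np.int64(3), 1), (np.int64(57), np.int64(10), 1), (np.int64(57), np.int64(16), 1)]
124 [(np.int64(53), np.int64(-23), 0), (np.int64(53), np.int64(-18), 0), (np.int64(53), np.int64(-11), 1), (np.int64(53), np.int64(-4), 1), (np.int64(53), np.int64(3), 0), (np.int64(53), np.int64(10), 0), (np.int64(53), np.int64(17), 0)]
128 [(np.int64(50), np.int64(-23), 7), (np.int64(50), np.int64(-18), 7), (np.int64(50), np.int64(-11), 7), (np.int64(50), np.int64(-4), 9), (np.int64(50), np.int64(3), 7), (np.int64(50), np.int64(10), 7), (np.int64(50), np.int64(16), 8)]
132 [(np.int64(46), np.int64(-23), 8), (np.int64(46), np.int64(-18), 8), (np.int64(46), np.int64(-11), 8), (np.int64(46), np.int64(-4), 7), (np.int64(46), np.int64(3), 9), (np.int64(46), np.int64(10), 8), (np.int64(46), np.int64(16), 8)]
136 [(np.int64(42), np.int64(-23), 8), (np.int64(46), np.int64(-16), 40), (np.int64(46), np.int64(-10), 40), (np.int64(46), np.int64(-
[... 3999 characters left out ...]
t64(-15), np.int64(-17), 50), (np.int64(-15), np.int64(-10), 51), (np.int64(-15), np.int64(-4), 49), (np.int64(-15), np.int64(3), 50), (np.int64(-15), np.int64(9), 52), (np.int64(-31), np.int64(18), 8)]
208 [(np.int64(-36), np.int64(-25), 7), (np.int64(-20), np.int64(-17), 49), (np.int64(-19), np.int64(-10), 50), (np.int64(-19), np.int64(-4), 50), (np.int64(-19), np.int64(3), 50), (np.int64(-19), np.int64(9), 50), (np.int64(-35), np.int64(18), 8)]
212 [(np.int64(-40), np.int64(-25), 8), (np.int64(-23), np.int64(-17), 51), (np.int64(-23), np.int64(-10), 50), (np.int64(-23), np.int64(-4), 50), (np.int64(-23), np.int64(3), 51), (np.int64(-23), np.int64(9), 50), (np.int64(-40), np.int64(18), 9)]
```

View pics/w2c.png

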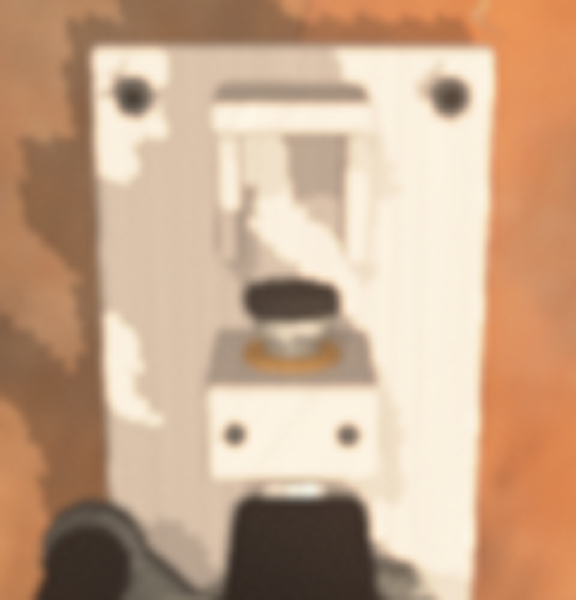

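The crop shows the end wall's inner edge at y=133 (x from 211 to 371), the cheeks at x=217–238 and 345–368, and the pad front at about y=285. The battery's bottom edge is at y≈495, from x=230 to 370.

Run:
```python
from h import *
import pickle
o,c,T=pickle.load(open('w2.pkl','rb'))
Rt=Rot.from_quat(o['ee_rot']).as_matrix()
n=lambda p: np.array(p,float)/4.8+[190,115]-0.4
def W(p,z): return on_plane(c,n(p),z,o)
def L(p,z): return (W(p,z)-o['position'])@Rt
pl=W([(92,50),(108,480),(497,50),(474,500)],.0075)
for a,b in [(0,1),(2,3)]:
    d=pl[a]-pl[b]; print('edge deg',np.degrees(np.arctan2(d[1],d[0])), end=' ')
print('plate width',1000*np.linalg.norm(W([(103,300)],.0075)-W([(485,300)],.0075)))
for nm,p,z in [('wall',[(211,133),(371,133),(291,133),(291,101)],.042),('cheeks',[(217,200),(238,200),(346,200),(368,200)],.022),('guide',[(209,390),(380,390)],.05),('pad',[(243,300),(340,300)],.035),('plate',[(103,300),(485,300),(294,47)],.0075),('holes',[(133,97),(450,97)],.008)]:
    print(nm,(1000*L(p,z)).round(1).tolist())
# battery bottom front edge: tool z from desk lift (tcp was .0323 with desk 0)
z=o['position'][2]-.0323
print('bat',(1000*L([(230,510),(372,510),(300,494)],z)).round(1).tolist())
# battery top/face from depth
P=cloud(c,o); Q=(P-o['position'])@Rt
m=(abs(Q[:,:,2]-.01)<.02)&(abs(Q[:,:,1])<.006)&(Q[:,:,0]>0)&(Q[:,:,0]<.03); print(m.sum(), np.median(Q[m],0))
m=(Q[:,:,2]<-.010)&(Q[:,:,2]>-.02)&(abs(Q[:,:,1])<.012)&(abs(Q[:,:,0])<.03); print(m.sum(),np.percentile(Q[m],[2,50,98],axis=0).round(4))
print('nest tool->world', end=' '); 
for p in [(291,133)]:
    w=W(p,.042)[0]; print(w, 'yaw',yaw(o))
```

```text
edge deg 105.39343290780106 edge deg 105.20270198970172 plate width 83.805065105843
wall [[40.7, -18.4, 139.7], [40.7, 11.6, 139.7], [40.7, -3.4, 139.7], [46.7, -3.4, 139.7]]
cheeks [[24.2, -18.7, 159.7], [24.2, -14.4, 159.7], [24.1, 7.7, 159.7], [24.1, 12.2, 159.7]]
guide [[-7.4, -19.3, 131.7], [-7.5, 13.7, 131.7]]
pad [[6.5, -13.1, 146.7], [6.5, 6.3, 146.7]]
plate [[-0.8, -45.0, 174.1], [-0.9, 38.8, 174.3], [53.5, -3.0, 174.2]]
holes [[43.3, -36.7, 173.6], [43.3, 29.7, 173.7]]
bat [[10.1, -10.2, 32.3], [10.1, 7.3, 32.3], [12.2, -1.6, 32.3]]
789 [ 1.27170910e-02 -4.74347140e-05  6.44091541e-03]
2065 [[-0.0118 -0.0105 -0.019 ]
 [ 0.0035 -0.0011 -0.0136]
 [ 0.0129  0.0106 -0.0108]]
nest tool->world [0.46686276 0.37721505 0.042     ] yaw 15.813738086156858
```

Converted, 0.098 m / 0.5 = 0.196, 0.05 m / 0.5 = 0.1, 0.009 rad / 4 = 0.0023.

Request:
move_arm(
  plan=[
    {"delta_pos": [0.024, -0.002, 0.04], "turn": [0, 0, 0.0023], "fingers": 1},
    {"delta_pos": [0.05, -0.004, 0.1], "turn": [0, 0, 0.0023], "fingers": 1},
    {"delta_pos": [0.05, -0.004, 0.16], "turn": [0, 0, 0.0023], "fingers": 1},
    {"delta_pos": [0.05, -0.004, 0.196], "turn": [0, 0, 0.0023], "fingers": 1},
    {"delta_pos": [0.05, -0.004, 0.196], "turn": [0, 0, 0.0023], "fingers": 1},
    {"delta_pos": [0.05, -0.004, 0.196], "turn": [0, 0, 0.0023], "fingers": 1},
  ],
)

```text
clock: 6.55
position: [0.472, 0.3634, 0.0836]
ee_rot: [0.606, 0.795, 0.001, 0.0]
ft_force: [0.5, -0.3, -0.2]
grip_width: 0.185
grasp_force: 30.3
```

Run:
```python
from h import *
import pickle
o=get_obs(); c=camera('wrist'); S=camera('scene'); pickle.dump((o,c,S),open('w3.pkl','wb'))
print(o['position'],yaw(o))
a=cv2.resize(c['color'][170:290,190:310],(560,560),interpolation=cv2.INTER_CUBIC)
b=cv2.resize(S['color'][190:270,130:160+16],None,fx=5,fy=7,interpolation=cv2.INTER_CUBIC)
print(a.shape,b.shape)
save('w3.png',np.hstack([a,b]))
```

```text
[0.47198852 0.36341485 0.08360591] 15.359058823677248
(560, 560, 3) (560, 230, 3)
```

View pics/w3.png

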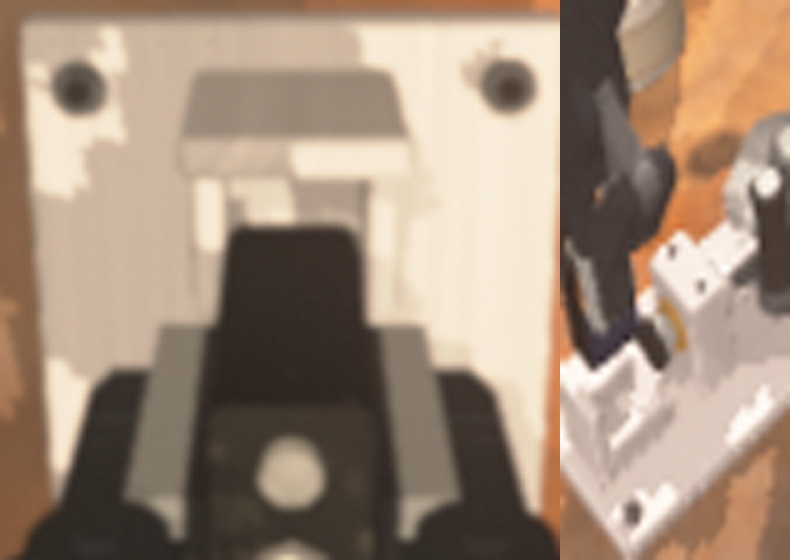

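The battery hangs above the nest. The wall's inner edge is at y=178 (x from 179 to 410), the battery's bottom front edge is at y≈228 (x from 228 to 360), and the two are nearly co-centred.

Run:
```python
from h import *
import pickle
o,c,S=pickle.load(open('w3.pkl','rb'))
Rt=Rot.from_quat(o['ee_rot']).as_matrix()
L=lambda p,z:((on_plane(c,np.array(p,float)*120/560+[190,170]-0.4,z,o)-o['position'])@Rt*1000).round(1).tolist()
print('wall',L([(179,178),(410,178),(294.5,178),(294.5,141)],.042))
print('cheek',L([(196,240),(225,200),(368,200),(398,200)],.022))
print('holes',L([(78,88),(509,87)],.008),'plate',L([(36,280),(557,280),(290,22)],.0075))
print('bat',L([(228,245),(360,245),(294,227)],o['position'][2]-.0323))
P=cloud(c,o);Q=(P-o['position'])@Rt
m=(Q[:,:,2]>0)&(Q[:,:,2]<.025)&(abs(Q[:,:,1])<.006)&(Q[:,:,0]>0)&(Q[:,:,0]<.02); print(m.sum(), np.median(Q[m],0).round(4))
m=(abs(P[:,:,2]-.042)<.003)&(abs(Q[:,:,1])<.01)&(Q[:,:,0]>0)&(Q[:,:,0]<.04); print('wall depth x',np.percentile(Q[m][:,0],[1,50,99]).round(4))
```

```text
wall [[14.9, -16.5, 41.6], [14.9, 14.1, 41.6], [14.9, -1.2, 41.6], [20.1, -1.2, 41.6]]
cheek [[-2.6, -16.0, 61.6], [3.8, -11.5, 61.6], [3.8, 9.7, 61.6], [3.8, 14.1, 61.6]]
holes [[16.9, -34.7, 75.6], [17.0, 32.0, 75.7]] plate [[-15.9, -43.3, 76.0], [-16.0, 41.5, 76.2], [27.3, -1.9, 76.1]]
bat [[9.3, -9.7, 32.3], [9.3, 7.1, 32.3], [11.8, -1.3, 32.3]]
464 [ 0.0127 -0.      0.0114]
wall depth x [0.0151 0.0187 0.0211]
```

Converted, 0.0425 m / 0.5 = 0.085, 0.04 m / 0.5 = 0.08.

Request:
move_arm(
  plan=[
    {"delta_pos": [0, 0, 0.024], "turn": [0, 0, 0], "fingers": 1},
    {"delta_pos": [0, 0, 0.048], "turn": [0, 0, 0], "fingers": 1},
    {"delta_pos": [0, 0, 0.068], "turn": [0, 0, 0], "fingers": 1},
    {"delta_pos": [0, 0, 0.08], "turn": [0, 0, 0], "fingers": 1},
    {"delta_pos": [0, 0, 0.085], "turn": [0, 0, 0], "fingers": 1},
    {"delta_pos": [0, 0, 0.085], "turn": [0, 0, 0], "fingers": 1},
  ],
)

```text
clock: 7.4
position: [0.4711, 0.3631, 0.0404]
ee_rot: [0.606, 0.795, -0.0, 0.0]
ft_force: [-3.0, -3.5, 7.4]
grip_width: 0.186
grasp_force: 31.5
```

Converted, -0.12 m / 0.5 = -0.24, -0.09 m / 0.5 = -0.18.

Request:
move_arm(
  plan=[
    {"delta_pos": [0, 0, -0.002], "turn": [0, 0, 0], "fingers": 0.75},
    {"delta_pos": [0, 0, -0.002], "turn": [0, 0, 0], "fingers": 0.65},
    {"delta_pos": [0, 0, -0.002], "turn": [0, 0, 0], "fingers": 0.6},
    {"delta_pos": [0, 0, -0.002], "turn": [0, 0, 0], "fingers": 0.6},
    {"delta_pos": [0, 0, -0.04], "turn": [0, 0, 0], "fingers": 0.6},
    {"delta_pos": [0, 0, -0.1], "turn": [0, 0, 0], "fingers": 0.6},
    {"delta_pos": [0, 0, -0.18], "turn": [0, 0, 0], "fingers": 0.6},
    {"delta_pos": [0, 0, -0.24], "turn": [0, 0, 0], "fingers": 0.6},
    {"delta_pos": [-0.04, 0, -0.24], "turn": [0, 0, 0], "fingers": 0.6},
    {"delta_pos": [-0.04, 0, -0.24], "turn": [0, 0, 0], "fingers": 0.6},
  ],
)

```text
clock: 8.65
position: [0.4776, 0.3427, 0.1609]
ee_rot: [0.607, 0.795, 0.0, 0.001]
ft_force: [0.1, 0.4, 0.4]
grip_width: 0.399
grasp_force: 0.0
```

Run:
```python
from h import *
import pickle
o=get_obs(); c=camera('wrist'); T=camera('top'); pickle.dump((o,c,T),open('w4.pkl','wb'))
print(o['position'],yaw(o),o['grip_width'])
Rt=Rot.from_quat(o['ee_rot']).as_matrix(); P=cloud(c,o);Q=(P-o['position'])@Rt
m=(abs(P[:,:,2]-.096)<.012)&(np.hypot(P[:,:,0]-.4537,P[:,:,1]-.2883)<.025); print('handle',m.sum(),np.median(P[m],0).round(4) if m.sum() else '')
save('w4.png',cv2.resize(c['color'][110:320,130:370],(800,700))[:600])
```

```text
[0.47757131 0.34269284 0.16094255] 15.255449736391057 0.399365578573646
handle 0
```

View pics/w4.png

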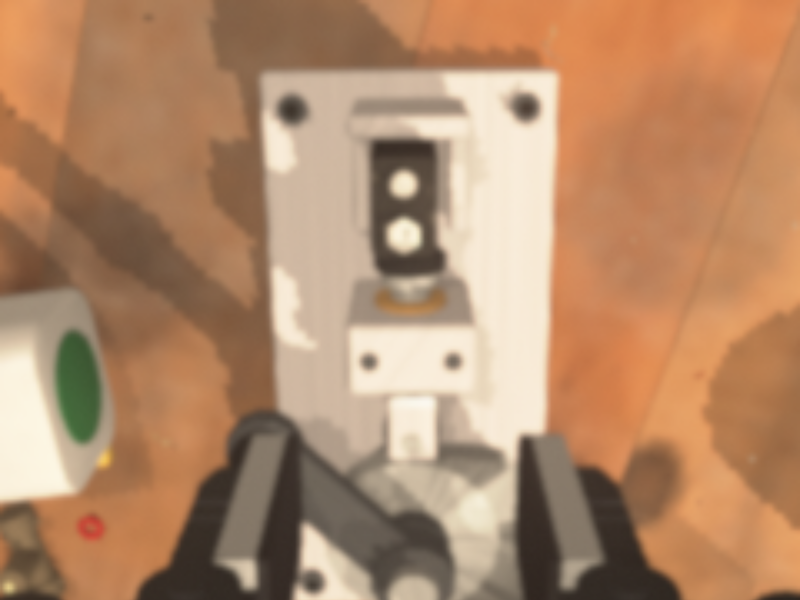

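The battery stands upright in the nest at (403,205) in the crop, and the pad is still retracted behind it. Next is the crank handle.

```bash
cat > arc.py <<'E'
import sys
from h import *
C=np.array([.4995,.2630]); A0=np.radians(105.3)+.6; r=.055
def pt(q): return C+r*np.array([np.cos(A0+q),np.sin(A0+q)])
def rep(o=None):
    o=o or get_obs(); d=np.array(o['position'][:2])-C; q=(np.arctan2(d[1],d[0])-A0)%(2*np.pi)
    e=d/np.linalg.norm(d); t=np.array([-e[1],e[0]]); f=np.array(o['ft_force'])
    print('clock %.2f q=%.3f r=%.1fmm  Ft=%.1f Fr=%.1f Fz=%.1f grip=%.3f %.0f yaw=%.1f z=%.4f'%(o['clock'],q,1000*np.linalg.norm(d),f[:2]@t,f[:2]@e,f[2],o['grip_width'],o['grasp_force'],yaw(o),o['position'][2]))
    return o
if __name__=='__main__':
    o=rep(); q0,q1,n=float(sys.argv[1]),float(sys.argv[2]),int(sys.argv[3])
    Rt=Rot.from_quat(o['ee_rot']).as_matrix()
    for q in np.linspace(q0,q1,n+1)[1:]:
        d=Rt.T@np.r_[pt(q)-pt(q0),0]; print('%.3f'%q,d.round(4)[:2].tolist())
E
python3 - <<'E'
from arc import *
o,D=__import__('pickle').load(open('d0.pkl','rb')); P=cloud(D['top'])
m=(P[:,:,0]>.33)&(P[:,:,0]<.43)&(P[:,:,1]>.22)&(P[:,:,1]<.36)&(P[:,:,2]>.02); print('box',np.percentile(P[m],[1,99],axis=0).round(3))
p=pt(.219); print(p); target([*p,.161],15.3); target([*p,.078],15.3)
E
```

```text
box [[0.366 0.246 0.025]
 [0.404 0.296 0.057]]
[0.45083675 0.28862983]
delta [-0.0467 -0.0394 -0.0008] turn [ 0.0002 -0.0001  0.0012]
delta [-0.0467 -0.0394  0.0822] turn [ 0.0002 -0.0001  0.0012]
```

Converted, 0.082 m / 0.5 = 0.164, -0.0467 m / 0.5 = -0.0934.

Request:
move_arm(
  plan=[
    {"delta_pos": [-0.046, -0.04, 0], "turn": [0, 0, 0], "fingers": 0.6},
    {"delta_pos": [-0.0934, -0.0788, 0], "turn": [0, 0, 0], "fingers": 0.6},
    {"delta_pos": [-0.0934, -0.0788, 0.02], "turn": [0, 0, 0], "fingers": 0.6},
    {"delta_pos": [-0.0934, -0.0788, 0.06], "turn": [0, 0, 0], "fingers": 0.6},
    {"delta_pos": [-0.0934, -0.0788, 0.1], "turn": [0, 0, 0], "fingers": 0.6},
    {"delta_pos": [-0.0934, -0.0788, 0.14], "turn": [0, 0, 0], "fingers": 0.6},
    {"delta_pos": [-0.0934, -0.0788, 0.164], "turn": [0, 0, 0], "fingers": 0.6},
    {"delta_pos": [-0.0934, -0.0788, 0.164], "turn": [0, 0, 0], "fingers": 0.6},
  ],
)

```text
clock: 9.75
position: [0.4505, 0.2883, 0.0768]
ee_rot: [0.606, 0.796, -0.001, -0.001]
ft_force: [-0.7, -0.8, 1.6]
grip_width: 0.403
grasp_force: 0.0
```

Run:
```python
from arc import *
o=rep(); c=camera('wrist')
save('w5.png',cv2.resize(c['color'][170:380,130:370],(680,595)))
```

```text
clock 9.75 q=0.227 r=55.2mm  Ft=1.0 Fr=0.2 Fz=1.6 grip=0.403 0 yaw=15.4 z=0.0768
```

View pics/w5.png

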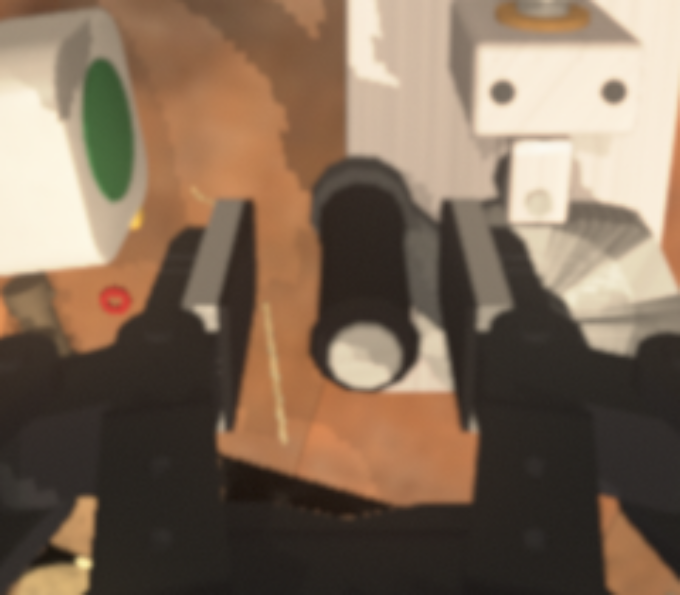

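The handle top is at (365,352), between the fingers and slightly right of centre. Closing on it.

Converted, 0.002 m / 0.5 = 0.004.

Request:
move_arm(
  plan=[
    {"delta_pos": [0, 0.004, 0], "turn": [0, 0, 0], "fingers": 1},
    {"delta_pos": [0, 0.004, 0], "turn": [0, 0, 0], "fingers": 1},
    {"delta_pos": [0, 0.004, 0], "turn": [0, 0, 0], "fingers": 1},
    {"delta_pos": [0, 0.004, 0], "turn": [0, 0, 0], "fingers": 1},
  ],
  force=40,
)

```text
clock: 10.3
position: [0.4534, 0.2893, 0.0785]
ee_rot: [0.606, 0.795, 0.001, 0.0]
ft_force: [-1.0, 0.5, 6.3]
grip_width: 0.167
grasp_force: 39.1
```

```bash
python3 arc.py .2 .55 6
```

```text
clock 10.30 q=0.184 r=53.1mm  Ft=0.1 Fr=1.1 Fz=6.3 grip=0.167 39 yaw=15.4 z=0.0785
0.258 [-0.0024, -0.0022]
0.317 [-0.0048, -0.0042]
0.375 [-0.0074, -0.0061]
0.433 [-0.0101, -0.0078]
0.492 [-0.0129, -0.0094]
0.550 [-0.0158, -0.0108]
```

Converted, -0.0158 m / 0.5 = -0.0316, -0.0129 m / 0.5 = -0.0258.

Request:
move_arm(
  plan=[
    {"delta_pos": [-0.0048, -0.0044, 0], "turn": [0, 0, 0], "fingers": 1},
    {"delta_pos": [-0.0096, -0.0084, 0], "turn": [0, 0, 0], "fingers": 1},
    {"delta_pos": [-0.0148, -0.0122, 0], "turn": [0, 0, 0], "fingers": 1},
    {"delta_pos": [-0.0202, -0.0156, 0], "turn": [0, 0, 0], "fingers": 1},
    {"delta_pos": [-0.0258, -0.0188, 0], "turn": [0, 0, 0], "fingers": 1},
    {"delta_pos": [-0.0316, -0.0216, 0], "turn": [0, 0, 0], "fingers": 1},
    {"delta_pos": [-0.0316, -0.0216, 0], "turn": [0, 0, 0], "fingers": 1},
    {"delta_pos": [-0.0316, -0.0216, 0], "turn": [0, 0, 0], "fingers": 1},
  ],
)

```text
clock: 11.3
position: [0.447, 0.2716, 0.0785]
ee_rot: [0.606, 0.796, 0.001, 0.0]
ft_force: [-0.1, 3.3, 6.9]
grip_width: 0.168
grasp_force: 39.3
```

```bash
python3 arc.py .55 .85 6
```

```text
clock 11.30 q=0.542 r=53.2mm  Ft=-3.2 Fr=0.7 Fz=6.9 grip=0.168 39 yaw=15.4 z=0.0785
0.600 [-0.0025, -0.0011]
0.650 [-0.0051, -0.002]
0.700 [-0.0077, -0.0028]
0.750 [-0.0104, -0.0035]
0.800 [-0.0131, -0.004]
0.850 [-0.0158, -0.0044]
```

Converted, -0.0158 m / 0.5 = -0.0316, -0.0131 m / 0.5 = -0.0262.

Request:
move_arm(
  plan=[
    {"delta_pos": [-0.005, -0.0022, 0], "turn": [0, 0, 0], "fingers": 1},
    {"delta_pos": [-0.0102, -0.004, 0], "turn": [0, 0, 0], "fingers": 1},
    {"delta_pos": [-0.0154, -0.0056, 0], "turn": [0, 0, 0], "fingers": 1},
    {"delta_pos": [-0.0208, -0.007, 0], "turn": [0, 0, 0], "fingers": 1},
    {"delta_pos": [-0.0262, -0.008, 0], "turn": [0, 0, 0], "fingers": 1},
    {"delta_pos": [-0.0316, -0.0088, 0], "turn": [0, 0, 0], "fingers": 1},
    {"delta_pos": [-0.0316, -0.0088, 0], "turn": [0, 0, 0], "fingers": 1},
    {"delta_pos": [-0.0316, -0.0088, 0], "turn": [0, 0, 0], "fingers": 1},
  ],
)

```text
clock: 12.3
position: [0.4465, 0.2561, 0.0785]
ee_rot: [0.606, 0.796, 0.001, -0.0]
ft_force: [-1.4, 7.1, 6.3]
grip_width: 0.162
grasp_force: 39.2
```

```bash
python3 arc.py .85 1.1 5
```

```text
clock 12.30 q=0.833 r=53.5mm  Ft=-7.2 Fr=0.5 Fz=6.3 grip=0.162 39 yaw=15.5 z=0.0785
0.900 [-0.0027, -0.0003]
0.950 [-0.0055, -0.0004]
1.000 [-0.0082, -0.0004]
1.050 [-0.011, -0.0003]
1.100 [-0.0137, 0.0]
```

Converted, -0.0137 m / 0.5 = -0.0274, -0.011 m / 0.5 = -0.022.

Request:
move_arm(
  plan=[
    {"delta_pos": [-0.0054, -0.0006, 0], "turn": [0, 0, 0], "fingers": 1},
    {"delta_pos": [-0.011, -0.0008, 0], "turn": [0, 0, 0], "fingers": 1},
    {"delta_pos": [-0.0164, -0.0008, 0], "turn": [0, 0, 0], "fingers": 1},
    {"delta_pos": [-0.022, -0.0006, 0], "turn": [0, 0, 0], "fingers": 1},
    {"delta_pos": [-0.0274, 0, 0], "turn": [0, 0, 0], "fingers": 1},
    {"delta_pos": [-0.0274, 0, 0], "turn": [0, 0, 0], "fingers": 1},
    {"delta_pos": [-0.0274, 0, 0], "turn": [0, 0, 0], "fingers": 1},
  ],
)

```text
clock: 13.18
position: [0.4501, 0.2417, 0.0784]
ee_rot: [0.606, 0.796, 0.0, -0.0]
ft_force: [-3.8, 1.9, 11.5]
grip_width: 0.17
grasp_force: 39.8
```

```bash
python3 arc.py 1.1 1.25 5
```

```text
clock 13.18 q=1.111 r=53.8mm  Ft=-3.3 Fr=2.8 Fz=11.5 grip=0.170 40 yaw=15.4 z=0.0784
1.130 [-0.0016, 0.0002]
1.160 [-0.0033, 0.0005]
1.190 [-0.0049, 0.0008]
1.220 [-0.0065, 0.0012]
1.250 [-0.0081, 0.0017]
```

Converted, -0.0033 m / 0.5 = -0.0066, -0.0016 m / 0.5 = -0.0032.

Request:
move_arm(
  plan=[
    {"delta_pos": [-0.0032, 0.0004, 0], "turn": [0, 0, 0], "fingers": 1},
    {"delta_pos": [-0.0066, 0.001, 0], "turn": [0, 0, 0], "fingers": 1},
    {"delta_pos": [-0.0066, 0.001, 0], "turn": [0, 0, 0], "fingers": 1},
    {"delta_pos": [-0.0066, 0.001, 0], "turn": [0, 0, 0], "fingers": 1},
  ],
)

```text
clock: 13.68
position: [0.4519, 0.2375, 0.0784]
ee_rot: [0.606, 0.795, -0.0, 0.001]
ft_force: [-3.4, -3.2, 11.6]
grip_width: 0.175
grasp_force: 40.0
```

```bash
python3 arc.py 1.16 1.25 3; python3 -c "
from h import *;import pickle
o=get_obs();c=camera('wrist');pickle.dump((o,c),open('w6.pkl','wb'));P=cloud(c,o)
a=np.radians(105.3);X=np.array([np.cos(a),np.sin(a)]);d=P[:,:,:2]-[.4995,.263];x=d@X;y=d@[-X[1],X[0]]
m=(P[:,:,2]>.04)&(P[:,:,2]<.06)&(abs(y)<.012)&(x>.07)&(x<.125);print(m.sum(),np.percentile(x[m],[1,50,99]) if m.sum() else '')"
```

```text
clock 13.68 q=1.195 r=54.0mm  Ft=1.2 Fr=4.5 Fz=11.6 grip=0.175 40 yaw=15.4 z=0.0784
1.190 [-0.0016, 0.0003]
1.220 [-0.0032, 0.0007]
1.250 [-0.0048, 0.0011]
2513 [0.07013847 0.09889367 0.11121504]
```

Converted, -0.0032 m / 0.5 = -0.0064, -0.0016 m / 0.5 = -0.0032.

Request:
move_arm(
  plan=[
    {"delta_pos": [-0.0032, 0.0006, 0], "turn": [0, 0, 0], "fingers": 1},
    {"delta_pos": [-0.0064, 0.0014, 0], "turn": [0, 0, 0], "fingers": 1},
    {"delta_pos": [-0.0064, 0.0014, 0], "turn": [0, 0, 0], "fingers": 1},
    {"delta_pos": [-0.0064, 0.0014, 0], "turn": [0, 0, 0], "fingers": 1},
  ],
)

```text
clock: 14.22
position: [0.4534, 0.2347, 0.0784]
ee_rot: [0.606, 0.795, -0.0, 0.001]
ft_force: [-2.8, -1.9, 12.3]
grip_width: 0.164
grasp_force: 39.9
```

```bash
python3 arc.py 1.22 1.31 3
```

```text
clock 14.22 q=1.254 r=54.1mm  Ft=0.2 Fr=3.4 Fz=12.3 grip=0.164 40 yaw=15.4 z=0.0784
1.250 [-0.0016, 0.0004]
1.280 [-0.0032, 0.0009]
1.310 [-0.0047, 0.0014]
```

Converted, -0.0032 m / 0.5 = -0.0064, -0.0016 m / 0.5 = -0.0032.

Request:
move_arm(
  plan=[
    {"delta_pos": [-0.0032, 0.0008, 0], "turn": [0, 0, 0], "fingers": 1},
    {"delta_pos": [-0.0064, 0.0018, 0], "turn": [0, 0, 0], "fingers": 1},
    {"delta_pos": [-0.0064, 0.0018, 0], "turn": [0, 0, 0], "fingers": 1},
    {"delta_pos": [-0.0064, 0.0018, 0], "turn": [0, 0, 0], "fingers": 1},
  ],
)

```text
clock: 14.72
position: [0.455, 0.2321, 0.0784]
ee_rot: [0.606, 0.795, -0.0, 0.0]
ft_force: [-3.2, -1.7, 11.5]
grip_width: 0.172
grasp_force: 39.9
```

```bash
python3 arc.py 1.28 1.37 3
python3 - <<'E'
from h import *;import pickle
o=get_obs();c=camera('wrist');pickle.dump((o,c),open('w7.pkl','wb'))
P=cloud(c,o);a=np.radians(105.3);X=np.array([np.cos(a),np.sin(a)]);d=P[:,:,:2]-[.4995,.263];x=d@X;y=d@[-X[1],X[0]]
m=(P[:,:,2]>.025)&(P[:,:,2]<.06)&(abs(y)<.02)&(x>.07)&(x<.125); v,u=np.where(m); print(u.min(),u.max(),v.min(),v.max())
u0,v0=int(np.median(u))-60,max(0,int(np.median(v))-45)
save('w7.png',cv2.resize(c['color'][v0:v0+100,u0:u0+120],(720,600),interpolation=cv2.INTER_CUBIC)); print(u0,v0)
E
```

```text
clock 14.72 q=1.311 r=54.2mm  Ft=-0.4 Fr=3.6 Fz=11.5 grip=0.172 40 yaw=15.4 z=0.0784
1.310 [-0.0016, 0.0005]
1.340 [-0.0031, 0.0011]
1.370 [-0.0046, 0.0017]
313 387 0 82
289 0
```

View pics/w7.png

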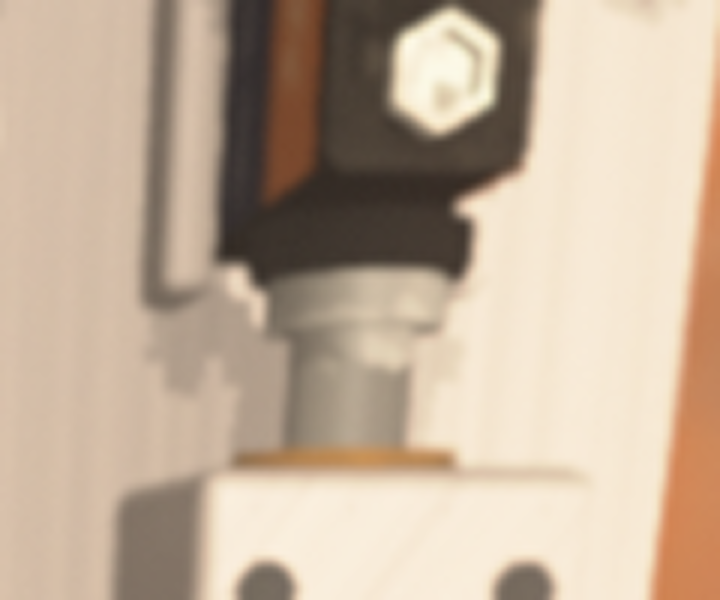

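The pad is pressed against the battery: its face meets the case at about row 200, and the plunger rod sticks out of the guide. One more small step to centre in the flat.

Converted, -0.0016 m / 0.5 = -0.0032, 0.0005 m / 0.5 = 0.001.

Request:
move_arm(
  plan=[
    {"delta_pos": [-0.0032, 0.001, 0], "turn": [0, 0, 0], "fingers": 1},
    {"delta_pos": [-0.0032, 0.001, 0], "turn": [0, 0, 0], "fingers": 1},
    {"delta_pos": [-0.0032, 0.001, 0], "turn": [0, 0, 0], "fingers": 1},
    {"delta_pos": [-0.0032, 0.001, 0], "turn": [0, 0, 0], "fingers": 1},
  ],
)

```text
clock: 15.28
position: [0.4558, 0.2308, 0.0784]
ee_rot: [0.606, 0.795, -0.0, 0.0]
ft_force: [-3.6, -0.3, 11.5]
grip_width: 0.174
grasp_force: 39.9
```

```bash
python3 arc.py 1.31 1.37 2
```

```text
clock 15.28 q=1.339 r=54.3mm  Ft=-1.9 Fr=3.1 Fz=11.5 grip=0.174 40 yaw=15.4 z=0.0784
1.340 [-0.0015, 0.0006]
1.370 [-0.0031, 0.0012]
```

Converted, 0.0016 m / 0.5 = 0.0032, -0.0005 m / 0.5 = -0.001.

Request:
move_arm(
  plan=[
    {"delta_pos": [0.0032, -0.001, 0], "turn": [0, 0, 0], "fingers": 1},
    {"delta_pos": [0.0032, -0.001, 0], "turn": [0, 0, 0], "fingers": 1},
    {"delta_pos": [0.0032, -0.001, 0], "turn": [0, 0, 0], "fingers": 1},
  ],
)

```text
clock: 15.65
position: [0.4553, 0.2315, 0.0784]
ee_rot: [0.606, 0.795, -0.0, 0.001]
ft_force: [-2.4, -3.6, 10.5]
grip_width: 0.168
grasp_force: 39.9
```

```bash
python3 arc.py 1.28 1.37 2
```

```text
clock 15.65 q=1.323 r=54.2mm  Ft=1.5 Fr=4.1 Fz=10.5 grip=0.168 40 yaw=15.3 z=0.0784
1.325 [-0.0023, 0.0008]
1.370 [-0.0046, 0.0017]
```

The friction brackets zero here (−1.9 N going forward, +1.5 N going back), so the roller is at the middle of the flat. Releasing.

Converted, -0.13 m / 0.5 = -0.26, -0.1 m / 0.5 = -0.2.

Request:
move_arm(
  plan=[
    {"delta_pos": [0, 0, 0], "turn": [0, 0, 0], "fingers": 0.75},
    {"delta_pos": [0, 0, 0], "turn": [0, 0, 0], "fingers": 0.65},
    {"delta_pos": [0, 0, 0], "turn": [0, 0, 0], "fingers": 0.55},
    {"delta_pos": [0, 0, 0], "turn": [0, 0, 0], "fingers": 0.55},
    {"delta_pos": [0, 0, -0.02], "turn": [0, 0, 0], "fingers": 0.55},
    {"delta_pos": [0, 0, -0.06], "turn": [0, 0, 0], "fingers": 0.55},
    {"delta_pos": [0, 0, -0.12], "turn": [0, 0, 0], "fingers": 0.55},
    {"delta_pos": [0, 0, -0.2], "turn": [0, 0, 0], "fingers": 0.55},
    {"delta_pos": [-0.12, 0, -0.26], "turn": [0, 0, 0], "fingers": 0.55},
    {"delta_pos": [-0.2, 0, -0.26], "turn": [0, 0, 0], "fingers": 0.55},
    {"delta_pos": [-0.2, 0, -0.26], "turn": [0, 0, 0], "fingers": 0.55},
    {"delta_pos": [-0.2, 0, -0.26], "turn": [0, 0, 0], "fingers": 0.55},
  ],
)

```text
clock: 17.15
position: [0.4813, 0.1367, 0.2087]
ee_rot: [0.606, 0.796, 0.0, 0.0]
ft_force: [0.3, 0.1, -0.1]
grip_width: 0.451
grasp_force: 0.0
```

Run:
```python
from arc import *
o=rep(); c=camera('wrist'); P=cloud(c,o); T=camera('top'); PT=cloud(T); S=camera('scene'); PS=cloud(S)
a=np.radians(105.3);X=np.array([np.cos(a),np.sin(a)])
for n,P in [('wrist',P),('top',PT),('scene',PS)]:
    d=P[:,:,:2]-C; x=d@X; y=d@[-X[1],X[0]]; z=P[:,:,2]; R=np.hypot(x,y)
    m=(z>.088)&(z<.105)&(R>.035)&(R<.075)
    print(n,'handle',m.sum(), end=' ')
    if m.sum()>5: e=np.median(np.c_[x,y,z][m.ravel()] if False else np.c_[x[m],y[m],z[m]],axis=0); print(e.round(4),'q',round((np.arctan2(e[1],e[0])-.6)%(2*np.pi),3),end=' ')
    b=(z>.050)&(z<.062)&(abs(y)<.014)&(x>.08)&(x<.125); print('battery top',b.sum(), np.percentile(np.c_[x[b],y[b],z[b]],[3,50,97],axis=0).round(4).tolist() if b.sum()>5 else '')
```

```text
clock 17.15 q=2.132 r=127.6mm  Ft=0.3 Fr=-0.1 Fz=-0.1 grip=0.451 0 yaw=15.4 z=0.2087
wrist handle 448 [-0.0175  0.0526  0.1014] q 1.292 battery top 0 
top handle 28 [-0.0211  0.049   0.1025] q 1.377 battery top 57 [[0.0912, -0.0086, 0.0506], [0.1028, -0.0006, 0.0562], [0.1154, 0.0073, 0.0606]]
scene handle 53 [-0.0172  0.0559  0.0991] q 1.269 battery top 79 [[0.0938, -0.0068, 0.0509], [0.1056, 0.0032, 0.0531], [0.1173, 0.0112, 0.0561]]
```

```bash
python3 -c "
from h import *
print(hand_in())"
```

```text
the job is handed in; nothing more can be done
None
```

The battery stands upright in the nest, held by the pad; I turned the crank until the roller settled on the cam's flat, backed the arm clear, and handed the job in at about 17 s; no verdict came back.

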